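# Close the sample jar with its double lid, then lift off the dust cover alone

### The job

Pick up the double lid by the small knob of its inner lid, so that the outer dust cover rides along on it, and lower it into the open steel sample jar until it is fully home; do not let go of it before that. Then take the dust cover by its collar and lift it off alone, leaving the inner lid closed in the jar. Finish while still holding the cover, level and still, with its lower edge at least 4 cm above the inner lid's knob; leave the jar and the other glassware and porcelain where they stand.

Things in the scene. Friction and masses are not known exactly. Their poses are not given: they have to be found in the camera images.
- jar_mouth (a point): Open round steel sample jar on the worktop, 90 mm outside, bore 82 mm, 80 mm high, 1.4 kg, loose, a small glass bottle deep inside. Point: centre of its mouth at rim height; z up. With the inner lid home, its flange lies on the rim and the knob point is 40.5 mm above this point.
- inner_knob (a point): Inner lid, 0.2 kg, stands on the worktop, the dust cover on its flange. Point: centre of its round black knob (20 mm wide, 23 high), z up. Below: 15 mm stem with a cone 25 mm wide at its foot; flange 88 mm wide, underside 40.5 mm below the point; plug 75 mm wide, tapering to 64, ending 54.5 mm below. Knob and stem stick up through the cover; lifted by the knob it carries the cover.
- outer_grip (a point): Dust cover (outer lid), 0.15 kg, loose on the inner lid: steel plate 110 mm wide, 3 thick, 29 mm hole, skirt 12 mm down. Point: centre of the black grip collar on its top (48 mm outside, 36 bore, 20 high), z up: 10 mm above the plate, 25 above the skirt edge. Nested, the point is 23.5 mm below the knob point, collar top 2 mm under the knob. The hole clears the knob by 4.5 mm all round.
- watch_glass: Bystander: shallow round glass dish, 78 mm across, 13 mm high, loose on the worktop between jar and lid; origin under its centre.
- mortar: Bystander: white porcelain mortar, 91 mm across, 50 mm high, loose, at the left; origin under its centre.
- beaker: Bystander: small glass beaker, 54 mm across, 70 mm high, loose, at the right; origin under its centre.

How it is judged:
By the outcome, as a careful person would: the job done as asked, in the order asked, and still so for the second after the job is handed in, while the arm keeps its last pose, push and grip.
It also fails if it takes over 58 s, if anything falls off the work surface, if the arm or the gripper's body presses on something with over 40 N, if the wrist force passes 120 N, or if a joint passes its speed limit or range.

### The arm

A 7-joint arm with a two-finger parallel gripper is mounted at the origin on a cart in front of the work surface, level with it; the furniture and walls round the work are solid. World frame = base frame: x ahead of the robot, y to its left, z up, the work surface at z = 0. Lengths are in m, angles in degrees, forces in N, time in s.
With the tool pointing down it reaches from about 0.4 to 0.85 m from the base axis. Payload 4.4 kg.
Tool frame: the origin (TCP) lies at the very end of the fingers, on their centre line; the grasp point (between the pads) lies 19 mm behind it; z points along the fingers, y is the direction in which the jaws open and shut (so a half turn about z gives the same grasp; the last joint's range is limited). The gripper opens to 94 mm and grips with 3 to 60 N. Pads are 16 mm wide; open, the fingers measure 119 mm over their backs; the gripper's body (75 mm by 177 mm) begins 78 mm behind the grasp point.
Start: joints at [65.787, 36.005, 2.206, 86.941, -1.547, 57.084, -1.146], TCP at [0.227, -0.609, 0.205] pointing down, gripper open.
Joint ranges: [-175.42, 175.42], [-21.48, 121.26], [-71.46, 75.88], [10.55, 141.38], [-63.04, 243.04], [13.31, 113.54], [-168.57, 168.57]. Speed limits (degrees/s): [147.25, 147.25, 180, 180, 180, 180, 180].

### API

Orientations are given as a 3x3 rotation matrix whose columns are the frame's x, y, z axes.
In Python, from station import ctrl, optics, order gives the robot as it stands.
- The arm moves only by the tool servo_tool, never from a script. Its arguments are lists of equal length, an entry for each row: "dr": the turn, a rotation vector about the tool's x, y, z in rad, a list of three; "travel": the shift along the tool's x, y, z in cm, a list of three; "jaw": the finger opening in cm, from 0 to 9.4. A call has 1 to 20 rows; each row is the pose to reach, as a shift and turn from the pose commanded when the call began, along the tool's axes at that moment; what a row does not reach only later rows make up. A row lasts 1/10 s, in which the tool goes at most 50 mm and 8.59 degrees, less where a joint would pass 70% of its speed; a pose out of reach is approached as far as the arm can. A call with a gripper value outside its range is refused whole. The fingers move at their own pace and stop on an object; the grip force is fixed at half the most. Time passes only in rows, so rows that repeat a pose let the fingers close. It gives the time, the measured TCP pose, the force and the opening at its end, in the units of the state.
- ctrl.read_state(): the state, without advancing time (a new reading comes with each control period).
- optics.camera(name): name is "side" or "top" or "wrist"; returns the picture (480x640x3 uint8, red, green, blue); there is no depth.
- optics.calibration(name): a dict with "fx", "fy", "cx", "cy" (pixels), "rvec" (rotation vector, rad) and "tvec" (3), from world to camera coordinates, as OpenCV has them. Camera axes: x right, y down, z forward; pixel columns grow to the right and rows downward; lengths in m; the calibration is good to about 2 mm. A picture is of the moment at which its call begins: read the wrist's pose just before it. calibration takes no time and is no camera call; for the wrist camera it gives the pose at the moment of the call.
- order.hand_in(): hands the job in, once; it reports no verdict.
The state is a dict: "time": time; "qpos": joint angles; "qd": joint speeds; "joint_efforts": joint torques, N m; "tcp_pos": TCP position; "tool_rot": TCP orientation; "force": force on the tool from outside, world axes, zero at the start; "torque": the same for the moment, N m; "grip_width": opening from 0.0 (shut) to 1.0 (fully open).
Only numpy, scipy, OpenCV 4.12 (cv2) and the standard library are available. Lean on these libraries where they do the work, as an engineer would, in place of code of your own. Each camera call takes 0.05 s, during which the arm holds its last target.

## Working session

There is one attempt and no reset: what is moved stays moved. The work goes in short steps, Python scripts to look and compute and a tool call to move; the robot and the scene stay as the last step left them, time stands still between calls to the robot, and variables do not carry over. Pictures are saved under pics/ and viewed, and the job is handed in when it is done.

Besides the shell and the picture viewer there is one more tool, called after "Emit:" by a JSON object that holds its "api" and its "payload". servo_tool: Moves the arm, as the interface text tells. Its arguments: {"type":"object","properties":{"dr":{"type":"array"},"travel":{"type":"array"},"jaw":{"type":"array"}},"required":["dr","travel","jaw"]}

```bash
mkdir -p pics; ls; python3 - <<'E'
from station import ctrl, optics, order
import cv2
s=ctrl.read_state(); print({k:(v if not hasattr(v,'round') else v) for k,v in s.items()})
for n in ("top","side","wrist"):
    c=optics.calibration(n); print(n,c)
    cv2.imwrite(f"pics/{n}0.png",optics.camera(n)[:,:,::-1])
E
```

```text
pics
{'time': 0.0, 'qpos': array([65.78813651, 36.0564148 ,  2.2021138 , 86.99402406, -1.5464123 ,
       57.08376106, -1.14526625]), 'qd': array([-0.07865643,  0.03453414,  0.12691416,  0.09071635, -0.00080772,
        0.03426955,  0.06598864]), 'joint_efforts': array([-4.81766965e-04, -5.49735761e+01,  1.14373706e+00, -1.86635631e+01,
       -5.21391642e-02,  2.34694476e-02,  1.56457363e-04]), 'tcp_pos': array([ 0.22681896, -0.60844932,  0.2045933 ]), 'tool_rot': array([[ 9.37019070e-01,  3.49277577e-01, -6.60516736e-04],
       [ 3.49278200e-01, -9.37017527e-01,  1.70072800e-03],
       [-2.48896044e-05, -1.82431866e-03, -9.99998336e-01]]), 'force': array([-0.74876241,  0.76457545,  0.08871018]), 'torque': array([ 0.03650681,  0.01857937, -0.01303966]), 'grip_width': 0.9959741252654339}
top {'fx': 601.8299937722783, 'fy': 601.8299937722783, 'cx': 320.292809767383, 'cy': 245.23903396373794, 'rvec': array([ 2.1954356 , -2.16517595,  0.0738274 ]), 'tvec': array([0.00191654, 0.52553696, 1.4520444 ])}
side {'fx': 624.2881733065914, 'fy': 624.2881733065914, 'cx': 328.22098667182513, 'cy': 226.79956585223874, 'rvec': array([ 2.06533156, -0.27850641,  0.15650054]), 'tvec': array([-0.49609669,  0.1535078 ,  1.66462918])}
wrist {'fx': 398.4306625717201, 'fy': 398.4306625717201, 'cx': 323.74272348750173, 'cy': 242.83074514033717, 'rvec': array([-2.41237724,  1.67545997,  0.20543957]), 'tvec': array([-0.64919861, -0.02398894,  0.39023893])}
```

View pics/top0.png

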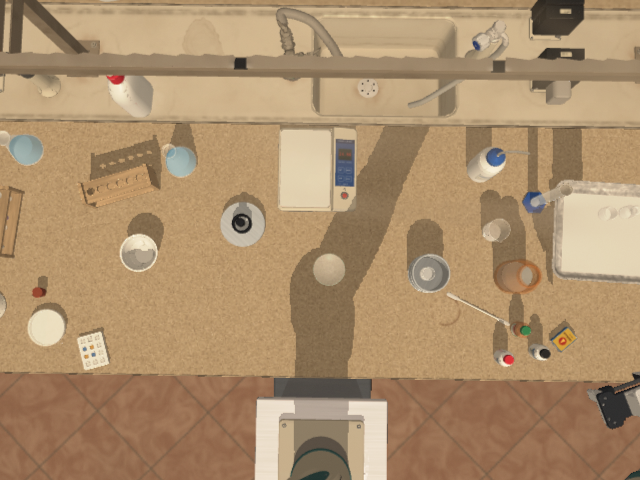

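View pics/side0.png

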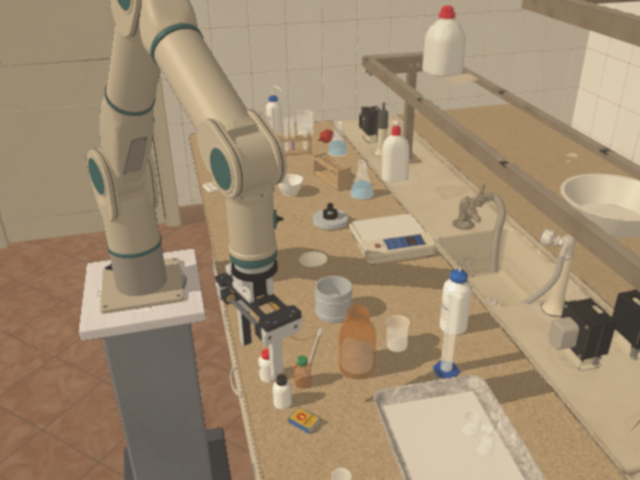

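View pics/wrist0.png

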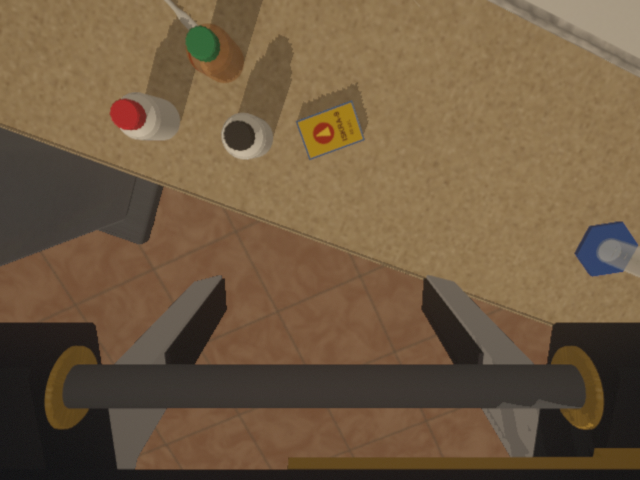

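The top view shows the nested lids near (242,223), the jar near (430,273), the watch glass at (329,269), the mortar at (139,253) and the beaker at (496,231). I'll measure them in enlarged crops.

```bash
cat > h.py <<'E'
from station import ctrl, optics, order
import cv2, numpy as np
def cam(n,c=None):
    c=c or optics.calibration(n); R=cv2.Rodrigues(np.array(c['rvec']))[0]; K=np.array([[c['fx'],0,c['cx']],[0,c['fy'],c['cy']],[0,0,1]]); return K,R,np.array(c['tvec'])
def back(n,u,v,z,c=None):
    K,R,t=cam(n,c); d=R.T@np.linalg.inv(K)@np.array([u,v,1.]); o=-R.T@t; return o+d*(z-o[2])/d[2]
def proj(n,p,c=None):
    K,R,t=cam(n,c); q=K@(R@np.array(p)+t); return q[:2]/q[2]
def tri(n1,uv1,n2,uv2,c1=None,c2=None):
    P=[]
    for n,c in((n1,c1),(n2,c2)):
        K,R,t=cam(n,c); P.append(K@np.c_[R,t])
    X=cv2.triangulatePoints(P[0],P[1],np.array(uv1,float),np.array(uv2,float)).ravel(); return X[:3]/X[3]
E
python3 - <<'E'
import cv2
a=cv2.imread('pics/top0.png'); b=cv2.imread('pics/side0.png')
def crop(im,x,y,w,h,k): return cv2.resize(im[y:y+h,x:x+w],None,fx=k,fy=k,interpolation=cv2.INTER_CUBIC)
import numpy as np
cv2.imwrite('pics/c1.png',np.hstack([crop(a,212,193,60,60,6),crop(a,400,243,60,60,6)]))
cv2.imwrite('pics/c2.png',np.hstack([crop(b,300,190,60,60,6),crop(b,305,265,60,60,6)]))
E
```

```text
(no output)
```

View pics/c1.png

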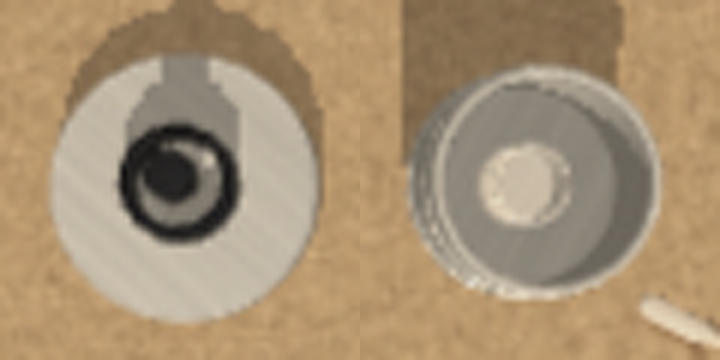

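View pics/c2.png

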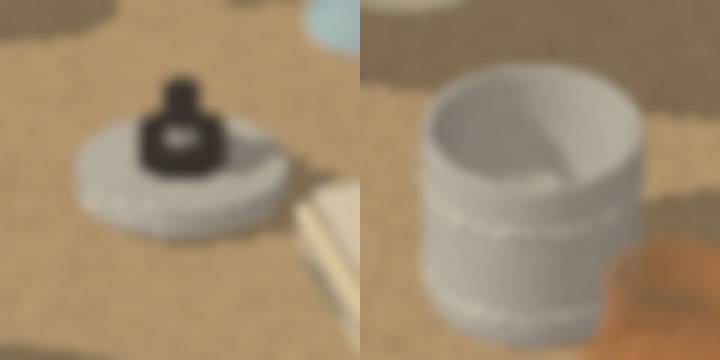

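```bash
python3 - <<'E'
from h import *
print('plate',back('top',242.4,224.0,.021),'collar',back('top',(180.5/6)+211.5,192.5+183/6,.041),'knob',back('top',239.6,221.8,.066))
print('jar',back('top',430.75,272.9,.08))
print('side collar',back('side',299.5+181/6,189.5+135/6,.041))
print('side knob',back('side',299.5+181/6,189.5+85/6,.063))
j=back('top',430.75,272.9,.08);print('jar in side pred',proj('side',j),'seen',304.5+(536-360)/6,264.5+125/6)
l=back('top',239.6,221.8,.066);print('knob top in side pred',proj('side',l))
print('wg',back('top',329,269,.01),'mortar',back('top',139,250,.05),'beaker',back('top',496,231,.07), 'amber',back('top',519,275,.1))
E
```

```text
plate [0.57494526 0.20085025 0.021     ] collar [0.57518481 0.20012667 0.041     ] knob [0.57524142 0.20143017 0.066     ]
jar [ 0.45975209 -0.24990922  0.08      ]
side collar [0.5699708  0.18801413 0.041     ]
side knob [0.57364054 0.20109943 0.063     ]
jar in side pred [333.42929814 284.46670054] seen 333.8333333333333 285.3333333333333
knob top in side pred [330.1335199  202.69234934]
wg [ 0.46800439 -0.01290972  0.01      ] mortar [0.50581647 0.44344267 0.05      ] beaker [ 0.56107923 -0.40550516  0.07      ] amber [ 0.45713321 -0.44893837  0.1       ]
```

Emit:
{"api": "servo_tool", "payload": {"dr": [[0,0,0],[0,0,0],[0,0,0.1],[0,0,0.2],[0,0,0.357],[0,0,0.357],[0,0,0.357],[0,0,0.357],[0,0,0.357],[0,0,0.357],[0,0,0.357],[0,0,0.357],[0,0,0.357],[0,0,0.357],[0,0,0.357],[0,0,0.357],[0,0,0.357],[0,0,0.357],[0,0,0.357],[0,0,0.357]], "travel": [[0,0,-5],[0,0,-10],[3.5,-3.5,-10],[7,-7,-10],[10.5,-10.5,-10],[14,-14.4,-10],[17,-17.7,-10],[20,-21,-10],[23,-24,-10],[26,-27,-10],[29,-30,-10],[32,-33.5,-10],[35,-36.5,-10],[39,-40.5,-10],[43,-45,-10],[47,-49,-10],[51,-53,-10],[55,-57,-10],[58,-61,-9],[60.9,-63.7,-8]], "jaw": [9.4,9.4,9.4,9.4,9.4,9.4,9.4,9.4,9.4,9.4,9.4,9.4,9.4,9.4,9.4,9.4,9.4,9.4,9.4,9.4]}}

```text
time: 2.15
tcp_pos: [0.5651, 0.178, 0.2907]
tool_rot: [[1.0, -0.0, 0.001], [-0.0, -1.0, 0.0], [0.001, -0.0, -1.0]]
force: [0.9, -0.5, 0.8]
grip_width: 1.0
```

Emit:
{"api": "servo_tool", "payload": {"dr": [[0,0,0],[0,0,0],[0,0,0],[0,0,0],[0,0,0],[0,0,0],[0,0,0]], "travel": [[0,0,3],[0,0,6],[0,0,9],[0,0,12],[0,0,12],[0,0,12],[0,0,12]], "jaw": [8,7,7,7,7,7,7]}}

```text
time: 2.85
tcp_pos: [0.5658, 0.1762, 0.1722]
tool_rot: [[1.0, -0.0, 0.003], [-0.0, -1.0, 0.001], [0.003, -0.001, -1.0]]
force: [-0.3, 1.1, 0.5]
grip_width: 0.746
```

```bash
python3 - <<'E'
from h import *
s=ctrl.read_state(); print(s['tcp_pos'],s['tool_rot'].round(4),s['grip_width'])
c=optics.calibration('wrist'); im=optics.camera('wrist'); cv2.imwrite('pics/w1.png',im[:,:,::-1])
K,R,t=cam('wrist',c);print(-R.T@t); 
for z in (.0545,.066,.041,.021): print(z,back('wrist',320,240,z,c),proj('wrist',[.575,.2008,z],c))
import json;json.dump({k:np.array(v).tolist() for k,v in c.items()},open('w1.json','w'))
E
```

```text
[0.56577294 0.17622915 0.17221247] [[ 1.0e+00 -4.0e-04  2.8e-03]
 [-4.0e-04 -1.0e+00  1.0e-03]
 [ 2.8e-03 -1.0e-03 -1.0e+00]] 0.7461750803327993
[0.63514098 0.176021   0.35127639]
0.0545 [0.56509059 0.17937223 0.0545    ] [291.75104321 227.30972601]
0.066 [0.56780502 0.17924237 0.066     ] [290.50114069 230.43496907]
0.041 [0.56190408 0.17952467 0.041     ] [293.10544038 223.92320564]
0.021 [0.55718333 0.17975052 0.021     ] [294.91709932 219.39335276]
```

View pics/w1.png

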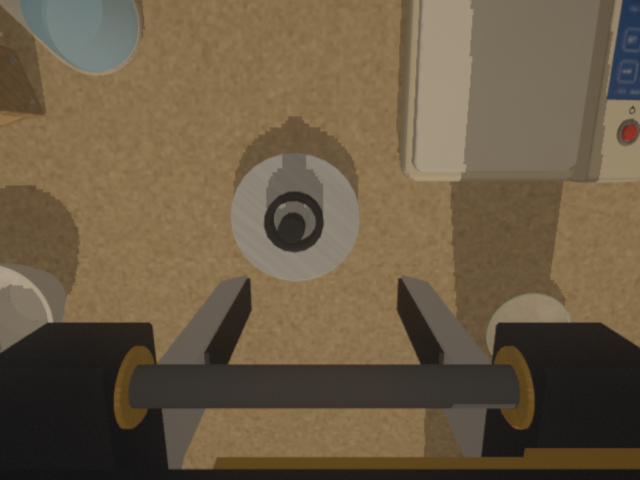

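```bash
python3 - <<'E'
from h import *
import json
c=json.load(open('w1.json'))
im=cv2.imread('pics/w1.png'); 
cv2.imwrite('pics/w1c.png',cv2.resize(im[145:305,215:425],None,fx=3.5,fy=3.5,interpolation=cv2.INTER_CUBIC))
for z,u,v in ((.066,292,228),(.041,293.5,221.5),(.021,295,217)): print(back('wrist',u,v,z,c))
T=np.array([0.56577,0.17623,.1722])
for dy in (-.035,0,.035): print(proj('wrist',T+[0,dy,0],c), proj('wrist',T+[0.008,dy,0],c))
E
```

```text
[0.57681635 0.19966806 0.066     ]
[0.57695083 0.200451   0.041     ]
[0.57703993 0.20069412 0.021     ]
[397.21650431 295.19134622] [397.94371981 279.28431297]
[323.95642832 295.19577224] [323.9477348  279.29350434]
[250.73939167 295.20019566] [249.99565789 279.30269025]
```

View pics/w1c.png

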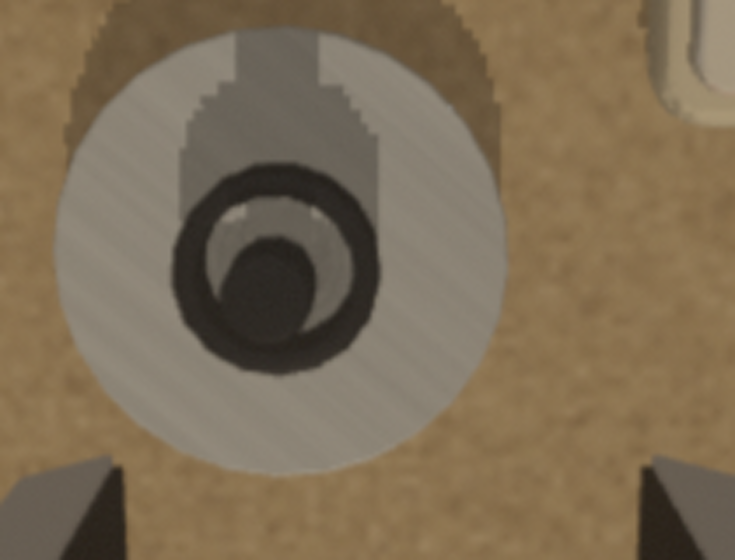

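Emit:
{"api": "servo_tool", "payload": {"dr": [[0,0,0],[0,0,0],[0,0,0],[0,0,0],[0,0,0],[0,0,0],[0,0,0]], "travel": [[1.05,-2.4,0],[1.05,-2.4,3],[1.05,-2.4,6],[1.05,-2.4,8],[1.05,-2.4,9],[1.05,-2.4,9],[1.05,-2.4,9]], "jaw": [6,5,5,5,5,5,5]}}

```text
time: 3.6
tcp_pos: [0.5761, 0.2002, 0.0819]
tool_rot: [[1.0, -0.0, 0.002], [-0.0, -1.0, 0.001], [0.002, -0.001, -1.0]]
force: [-0.0, 0.0, -0.1]
grip_width: 0.531
```

```bash
python3 - <<'E'
from h import *
s=ctrl.read_state(); print(s['tcp_pos'],s['tool_rot'].round(4),s['grip_width'])
c=optics.calibration('wrist'); im=optics.camera('wrist'); cv2.imwrite('pics/w2.png',im[:,:,::-1])
T=np.array(s['tcp_pos'])
for z in (.066,.041,.021): print(z,proj('wrist',[T[0],T[1],z],c))
E
```

```text
[0.57614817 0.20019115 0.08189272] [[ 1.0e+00 -3.0e-04  2.2e-03]
 [-3.0e-04 -1.0e+00  9.0e-04]
 [ 2.2e-03 -9.0e-04 -1.0e+00]] 0.5309803643302186
0.066 [323.96271212 283.97177453]
0.041 [323.997708  269.3621405]
0.021 [324.02080003 259.72197551]
```

View pics/w2.png

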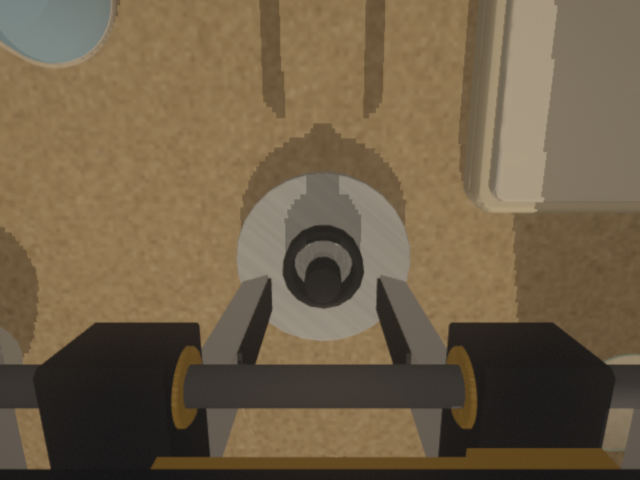

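Knob at (323,286) against the predicted tool axis (324,284): aligned within 1 mm. I'll descend and grip, keeping the fingertips above the collar.

Emit:
{"api": "servo_tool", "payload": {"dr": [[0,0,0],[0,0,0],[0,0,0],[0,0,0],[0,0,0],[0,0,0],[0,0,0],[0,0,0],[0,0,0],[0,0,0],[0,0,0],[0,0,0],[0,0,0],[0,0,0]], "travel": [[0,0,1.5],[0,0,3],[0,0,3.8],[0,0,3.8],[0,0,3.8],[0,0,3.8],[0,0,3.8],[0,0,3.8],[0,0,3.8],[0,0,3.8],[0,0,3.8],[0,0,3.8],[0,0,3.8],[0,0,3.8]], "jaw": [5,5,5,4.5,4,3.5,3,2.5,2.2,2,1.5,1,1,1]}}

```text
time: 5.05
tcp_pos: [0.5752, 0.2007, 0.0428]
tool_rot: [[1.0, 0.0, 0.001], [0.0, -1.0, 0.001], [0.001, -0.001, -1.0]]
force: [-0.2, 3.0, 2.3]
grip_width: 0.206
```

```bash
python3 - <<'E'
from h import *
s=ctrl.read_state(); print(s['tcp_pos'],s['force'],s['grip_width']*94)
E
```

```text
[0.5752236  0.20073069 0.04278155] [-0.15984965  3.02254565  2.31264232] 19.36586966556413
```

Emit:
{"api": "servo_tool", "payload": {"dr": [[0,0,0],[0,0,0],[0,0,0],[0,0,0],[0,0,0],[0,0,0],[0,0,0],[0,0,0],[0,0,0],[0,0,0],[0,0,0]], "travel": [[0,0,-0.5],[0,0,-1],[0,0,-2],[0,0,-3.5],[0,0,-5.5],[0,0,-8],[0,0,-10.5],[0,0,-12.5],[0,0,-13.5],[0,0,-14],[0,0,-14]], "jaw": [1,1,1,1,1,1,1,1,1,1,1]}}

```text
time: 6.15
tcp_pos: [0.5751, 0.1997, 0.183]
tool_rot: [[1.0, -0.0, 0.001], [-0.0, -1.0, 0.0], [0.001, -0.0, -1.0]]
force: [-0.1, -0.2, -3.5]
grip_width: 0.204
```

```bash
python3 - <<'E'
from h import *
s=ctrl.read_state(); print(s['tcp_pos'],s['force'],s['grip_width']*94)
im=optics.camera('wrist'); b=optics.camera('side')[130:250,260:420]
cv2.imwrite('pics/w3.png',np.hstack([im[100:400,150:500],cv2.resize(b,(400,300))])[:,:,::-1])
E
```

```text
[0.57509864 0.19970406 0.18297853] [-0.10134137 -0.16138667 -3.45174393] 19.2205263101277
```

View pics/w3.png

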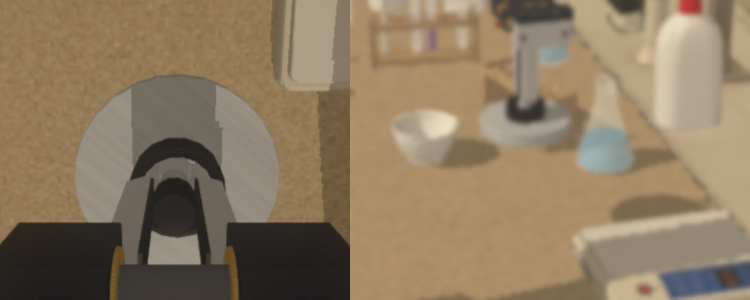

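Emit:
{"api": "servo_tool", "payload": {"dr": [[0,0,0],[0,0,0],[0,0,0],[0,0,0],[0,0,0],[0,0,0],[0,0,0],[0,0,0],[0,0,0],[0,0,0],[0,0,0],[0,0,0],[0,0,0],[0,0,0],[0,0,0],[0,0,0],[0,0,0],[0,0,0]], "travel": [[-0.2,0.5,0],[-0.6,1.5,0],[-1.2,3,0],[-2,5,0],[-2.8,7,0],[-3.7,9.5,0],[-4.6,12,0],[-5.5,14.5,0],[-6.5,17,0],[-7.5,19.5,0],[-8.4,22,0],[-9.3,24.5,0],[-10.1,26.5,0],[-10.8,28.2,0],[-11.2,29.3,0],[-11.5,30,0],[-11.5,30,0],[-11.5,30,0]], "jaw": [1,1,1,1,1,1,1,1,1,1,1,1,1,1,1,1,1,1]}}

```text
time: 8.05
tcp_pos: [0.4603, -0.0996, 0.1826]
tool_rot: [[1.0, 0.0, 0.001], [0.0, -1.0, 0.001], [0.001, -0.001, -1.0]]
force: [-0.4, -0.1, -3.4]
grip_width: 0.207
```

```bash
python3 - <<'E'
from h import *
s=ctrl.read_state(); print(s['tcp_pos'],s['tool_rot'].round(4),s['force'],s['grip_width']*94)
c=optics.calibration('wrist');im=optics.camera('wrist')
cv2.imwrite('pics/w4.png',im[:,:,::-1])
import json;json.dump({k:np.array(v).tolist() for k,v in c.items()},open('w4.json','w'))
print(proj('wrist',[.46,-.25,.08],c))
E
```

```text
[ 0.4602865  -0.0995662   0.18257987] [[ 1.e+00  3.e-04  5.e-04]
 [ 3.e-04 -1.e+00  5.e-04]
 [ 5.e-04 -5.e-04 -1.e+00]] [-0.3988439  -0.13064584 -3.44268726] 19.500997285659356
[530.729499   244.02173591]
```

View pics/w4.png

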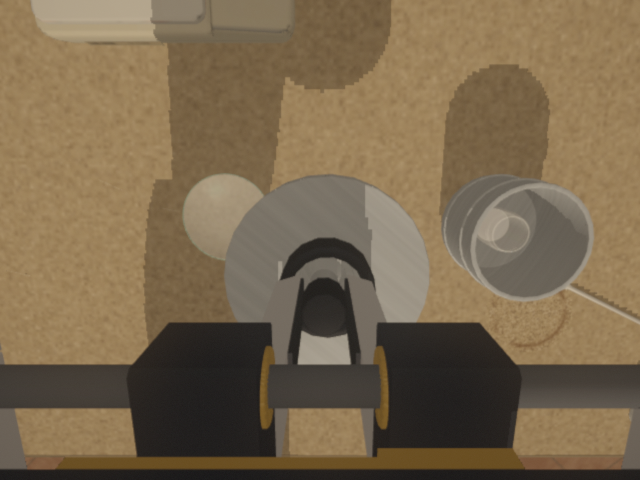

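```bash
python3 - <<'E'
from h import *
im=cv2.imread('pics/w4.png')
import json;c=json.load(open('w4.json'))
p=cv2.resize(im[165:315,430:610],None,fx=4,fy=4,interpolation=cv2.INTER_CUBIC)
a=np.linspace(0,2*np.pi,120)
for (x,y),col in (((.46,-.25),(0,0,255)),):
    for t in a:
        u,v=proj('wrist',[x+.045*np.cos(t),y+.045*np.sin(t),.08],c); cv2.circle(p,(int((u-430)*4),int((v-165)*4)),1,col,-1)
cv2.imwrite('pics/w4c.png',p)
E
```

```text
(no output)
```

View pics/w4c.png

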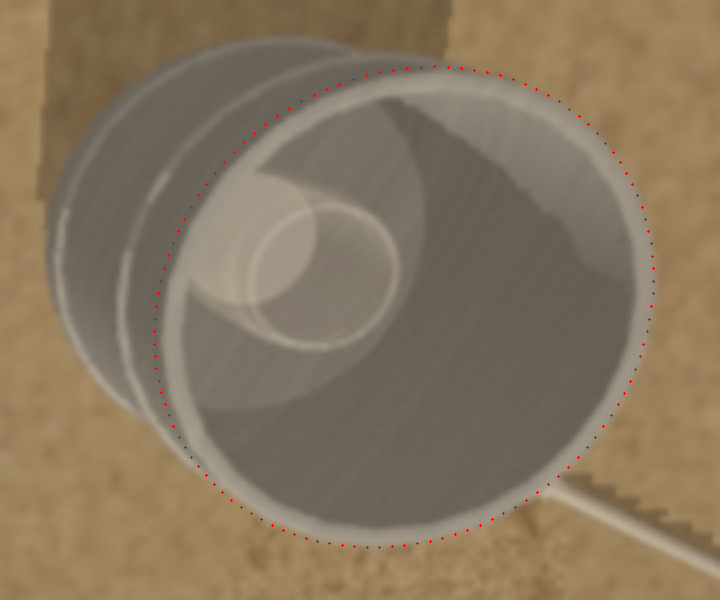

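```bash
python3 - <<'E'
from h import *
im=cv2.imread('pics/w4.png')
import json;c=json.load(open('w4.json'))
x0,y0=215,165;p=cv2.resize(im[y0:y0+200,x0:x0+230],None,fx=3,fy=3,interpolation=cv2.INTER_CUBIC)
T=[0.4603,-0.0996,.1826]
def circ(x,y,z,r,col):
    for t in np.linspace(0,2*np.pi,150):
        u,v=proj('wrist',[x+r*np.cos(t),y+r*np.sin(t),z],c); cv2.circle(p,(int((u-x0)*3+1),int((v-y0)*3+1)),1,col,-1)
circ(T[0],T[1],T[2]-.0218,.055,(0,0,255)); circ(T[0],T[1],T[2]-.0018,.024,(0,255,0)); circ(T[0],T[1],T[2]+.0232,.01,(255,255,0))
cv2.imwrite('pics/w4d.png',p)
E
```

```text
(no output)
```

View pics/w4d.png

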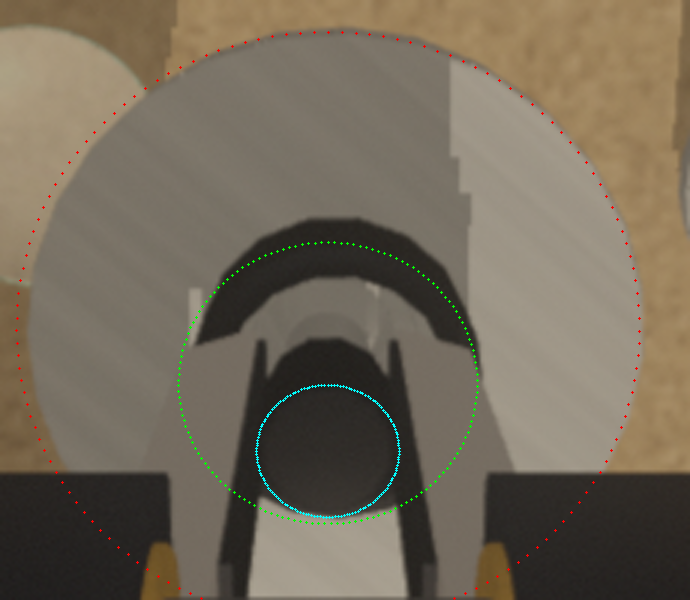

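Emit:
{"api": "servo_tool", "payload": {"dr": [[0,0,0],[0,0,0],[0,0,0],[0,0,0],[0,0,0],[0,0,0],[0,0,0],[0,0,0],[0,0,0],[0,0,0],[0,0,0],[0,0,0],[0,0,0]], "travel": [[0,0.5,0],[0,1.5,0],[0,3,0],[0,5,0],[-0.1,7.5,0],[-0.1,10,0],[-0.1,12,0],[-0.1,13.5,0],[-0.1,14.5,0],[-0.1,15.05,0],[-0.1,15.05,1],[-0.1,15.05,2],[-0.1,15.05,2]], "jaw": [1,1,1,1,1,1,1,1,1,1,1,1,1]}}

```text
time: 9.4
tcp_pos: [0.4577, -0.2489, 0.1607]
tool_rot: [[1.0, 0.001, -0.004], [0.001, -1.0, 0.002], [-0.004, -0.002, -1.0]]
force: [-0.6, 0.4, -3.8]
grip_width: 0.203
```

```bash
python3 - <<'E'
from h import *
s=ctrl.read_state(); print(s['tcp_pos'],s['tool_rot'].round(4),s['force'],s['grip_width']*94)
b=optics.camera('side');a=optics.camera('top')
cv2.imwrite('pics/s5.png',np.hstack([cv2.resize(b[210:330,270:400],(390,360)),cv2.resize(a[225:325,380:480],(360,360))])[:,:,::-1])
E
```

```text
[ 0.45768536 -0.24889597  0.16065783] [[ 1.      0.0014 -0.0036]
 [ 0.0015 -1.      0.0023]
 [-0.0036 -0.0023 -1.    ]] [-0.56430396  0.41116798 -3.81901632] 19.043672286987018
```

View pics/s5.png

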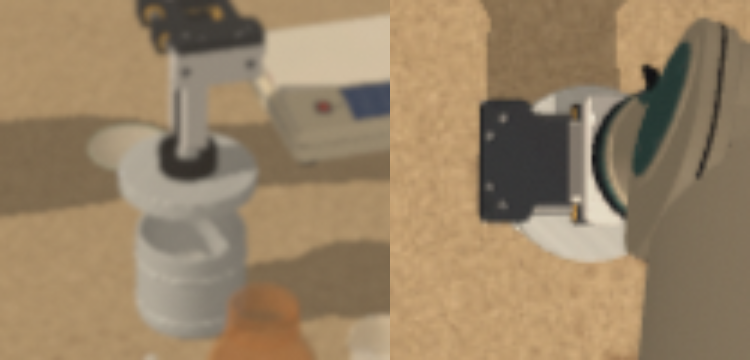

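Emit:
{"api": "servo_tool", "payload": {"dr": [[0,0,0],[0,0,0],[0,0,0],[0,0,0],[0,0,0],[0,0,0]], "travel": [[0,0.05,1],[0,0.05,2],[0,0.05,3],[0,0.05,3.5],[0,0.05,3.5],[0,0.05,3.5]], "jaw": [1,1,1,1,1,1]}}

```text
time: 10.1
tcp_pos: [0.4591, -0.2512, 0.1274]
tool_rot: [[1.0, -0.0, -0.0], [-0.0, -1.0, 0.0], [-0.0, -0.0, -1.0]]
force: [-0.5, 0.1, -3.7]
grip_width: 0.206
```

Emit:
{"api": "servo_tool", "payload": {"dr": [[0,0,0],[0,0,0],[0,0,0],[0,0,0],[0,0,0],[0,0,0],[0,0,0],[0,0,0]], "travel": [[0,-0.1,0],[0,-0.1,0.3],[0,-0.1,0.6],[0,-0.1,0.9],[0,-0.1,1.2],[0,-0.1,1.5],[0,-0.1,1.6],[0,-0.1,1.6]], "jaw": [1,1,1,1,1,1,1,1]}}

```text
time: 10.9
tcp_pos: [0.4588, -0.2501, 0.1113]
tool_rot: [[1.0, -0.0, -0.0], [-0.0, -1.0, 0.0], [-0.0, -0.0, -1.0]]
force: [-0.3, 0.8, -4.2]
grip_width: 0.203
```

Nearly home, with no contact yet. I'll go on slowly until the force turns.

Emit:
{"api": "servo_tool", "payload": {"dr": [[0,0,0],[0,0,0],[0,0,0],[0,0,0],[0,0,0],[0,0,0]], "travel": [[0,0,0.1],[0,0,0.2],[0,0,0.25],[0,0,0.3],[0,0,0.3],[0,0,0.3]], "jaw": [1,1,1,1,1,1]}}

```text
time: 11.5
tcp_pos: [0.459, -0.2502, 0.1087]
tool_rot: [[1.0, -0.0, 0.0], [-0.0, -1.0, -0.0], [0.0, 0.0, -1.0]]
force: [-0.5, 0.7, -0.4]
grip_width: 0.204
```

```bash
python3 - <<'E'
from h import *
s=ctrl.read_state(); print(s['tcp_pos'],s['tool_rot'].round(4),s['force'],s['grip_width']*94)
b=optics.camera('side');a=optics.camera('wrist')
cv2.imwrite('pics/s6.png',np.hstack([cv2.resize(b[230:330,280:390],(396,360),interpolation=cv2.INTER_CUBIC),cv2.resize(a[120:400,160:480],(400,360))])[:,:,::-1])
E
```

```text
[ 0.45896394 -0.25022748  0.10873523] [[ 1.e+00 -3.e-04  1.e-04]
 [-3.e-04 -1.e+00 -1.e-04]
 [ 1.e-04  1.e-04 -1.e+00]] [-0.53391785  0.74455413 -0.41679748] 19.146288760748185
```

View pics/s6.png

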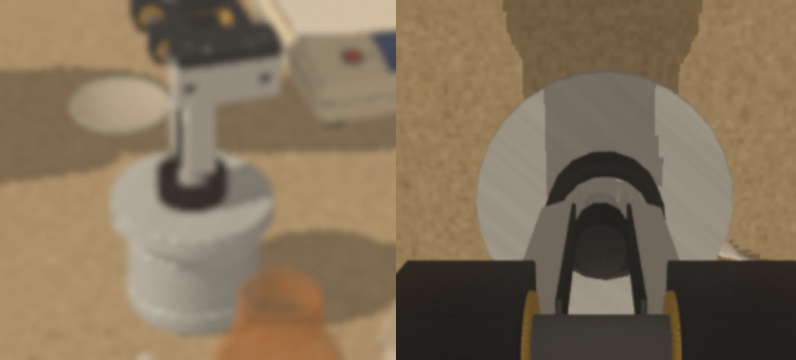

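Emit:
{"api": "servo_tool", "payload": {"dr": [[0,0,0],[0,0,0],[0,0,0]], "travel": [[0,0,0.05],[0,0,0.1],[0,0,0.1]], "jaw": [1,1,1]}}

```text
time: 11.9
tcp_pos: [0.459, -0.2502, 0.1087]
tool_rot: [[1.0, -0.0, 0.0], [-0.0, -1.0, -0.0], [0.0, 0.0, -1.0]]
force: [-2.5, 1.1, 10.9]
grip_width: 0.204
```

Emit:
{"api": "servo_tool", "payload": {"dr": [[0,0,0],[0,0,0],[0,0,0],[0,0,0],[0,0,0],[0,0,0],[0,0,0],[0,0,0],[0,0,0]], "travel": [[0,0,-0.08],[0,0,-0.12],[0,0,-0.12],[0,0,-0.15],[0,0,-0.15],[0,0,-0.15],[0,0,-0.15],[0,0,-0.15],[0,0,-0.15]], "jaw": [1,1,1.9,2.5,3.5,4.5,6,7,7]}}

```text
time: 12.8
tcp_pos: [0.459, -0.2502, 0.109]
tool_rot: [[1.0, -0.0, 0.0], [-0.0, -1.0, -0.0], [0.0, 0.0, -1.0]]
force: [-0.9, -0.1, -0.4]
grip_width: 0.657
```

```bash
cat > v.py <<'E'
from h import *
import sys
s=ctrl.read_state(); print(s['tcp_pos'],s['tool_rot'].round(4),s['force'],s['grip_width']*94)
c=optics.calibration('wrist');im=optics.camera('wrist');b=optics.camera('side')
p=cv2.resize(im[150:350,220:430],None,fx=2,fy=2,interpolation=cv2.INTER_CUBIC)
cv2.imwrite(sys.argv[1],np.hstack([p,cv2.resize(b[240:340,280:375],(380,400),interpolation=cv2.INTER_CUBIC)])[:,:,::-1])
for n,z in (('knobtop',.132),('collartop',.107),('plate',.087)): print(n,proj('wrist',[s['tcp_pos'][0],s['tcp_pos'][1],z],c), 'crop',(proj('wrist',[s['tcp_pos'][0],s['tcp_pos'][1],z],c)-[220,150])*2)
E
python3 v.py pics/v1.png
```

```text
[ 0.45900613 -0.25018196  0.10899003] [[ 1.e+00 -2.e-04  1.e-04]
 [-2.e-04 -1.e+00 -0.e+00]
 [ 1.e-04  0.e+00 -1.e+00]] [-0.86428771 -0.0896293  -0.36919451] 61.76236043809968
knobtop [323.92323132 315.24298256] crop [207.84646264 330.48596511]
collartop [323.9243282  293.72015216] crop [207.8486564  287.44030433]
plate [323.92502466 280.05414931] crop [207.85004933 260.10829861]
```

View pics/v1.png

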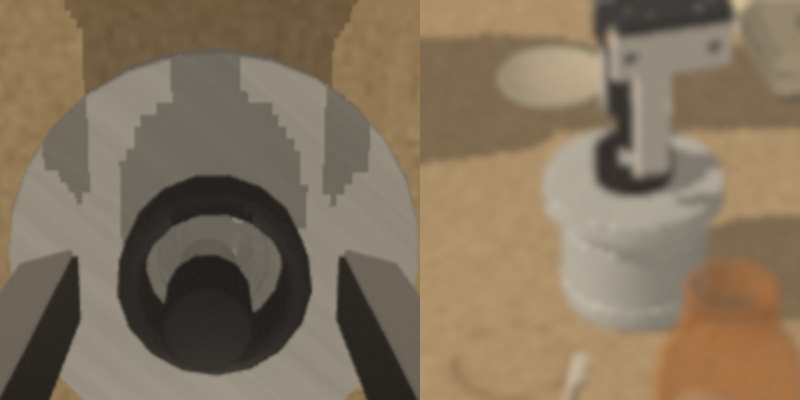

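Emit:
{"api": "servo_tool", "payload": {"dr": [[0,0,0],[0,0,0],[0,0,0],[0,0,0],[0,0,0],[0,0,0]], "travel": [[0.1,0.07,0],[0.2,0.14,0],[0.2,0.14,0.6],[0.2,0.14,1.2],[0.2,0.14,1.2],[0.2,0.14,1.2]], "jaw": [7,7,7,7,7,7]}}

```text
time: 13.5
tcp_pos: [0.4607, -0.2514, 0.0966]
tool_rot: [[1.0, -0.0, -0.001], [-0.0, -1.0, 0.0], [-0.001, -0.0, -1.0]]
force: [-0.4, 0.2, -0.1]
grip_width: 0.744
```

```bash
python3 v.py pics/v2.png
```

```text
[ 0.46068562 -0.25140109  0.0966182 ] [[ 1.e+00 -2.e-04 -8.e-04]
 [-2.e-04 -1.e+00  4.e-04]
 [-8.e-04 -4.e-04 -1.e+00]] [-0.41259459  0.19260692 -0.07272372] 69.95271848360287
knobtop [323.88489545 328.45267642] crop [207.7697909  356.90535285]
collartop [323.91540393 303.66908976] crop [207.83080787 307.33817952]
plate [323.93447282 288.17846729] crop [207.86894564 276.35693457]
```

View pics/v2.png

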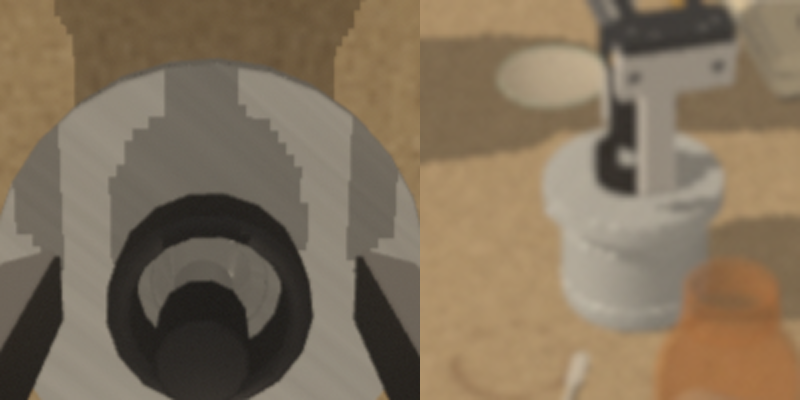

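Emit:
{"api": "servo_tool", "payload": {"dr": [[0,0,0],[0,0,0],[0,0,0],[0,0,0],[0,0,0],[0,0,0],[0,0,0],[0,0,0],[0,0,0],[0,0,0],[0,0,0],[0,0,0]], "travel": [[0.1,0.03,0.3],[0.1,0.03,0.6],[0.1,0.03,0.65],[0.1,0.03,0.65],[0.1,0.03,0.65],[0.1,0.03,0.65],[0.1,0.03,0.65],[0.1,0.03,0.65],[0.1,0.03,0.65],[0.1,0.03,0.65],[0.1,0.03,0.65],[0.1,0.03,0.65]], "jaw": [7,7,6.8,6.4,6,5.6,5.2,5,4.8,4.6,4,3.8]}}

```text
time: 14.8
tcp_pos: [0.462, -0.2519, 0.0906]
tool_rot: [[1.0, -0.0, 0.0], [-0.0, -1.0, -0.0], [0.0, 0.0, -1.0]]
force: [-0.4, 1.0, 0.3]
grip_width: 0.505
```

```bash
python3 v.py pics/v3.png
```

```text
[ 0.46200458 -0.25185138  0.09059005] [[ 1.e+00 -2.e-04  1.e-04]
 [-2.e-04 -1.e+00 -0.e+00]
 [ 1.e-04  0.e+00 -1.e+00]] [-0.38527813  1.04357395  0.30715365] 47.44217647159699
knobtop [324.00964292 335.53597591] crop [208.01928584 371.07195182]
collartop [324.00198373 308.97650818] crop [208.00396746 317.95301636]
plate [323.99723731 292.51753595] crop [207.99447461 285.03507191]
```

View pics/v3.png

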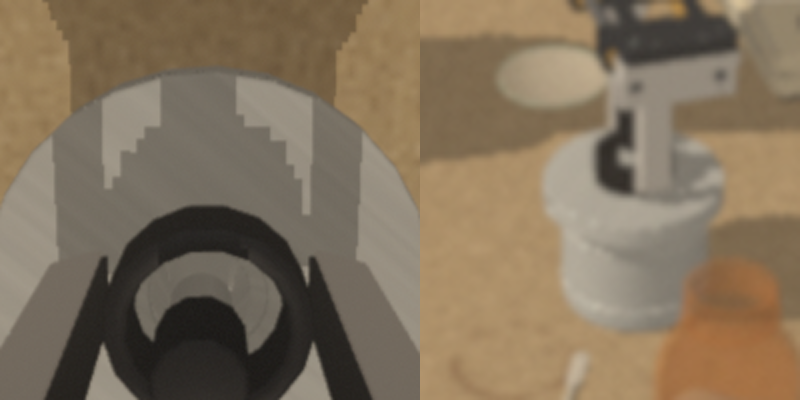

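Emit:
{"api": "servo_tool", "payload": {"dr": [[0,0,0],[0,0,0],[0,0,0],[0,0,0],[0,0,0],[0,0,0],[0,0,0],[0,0,0]], "travel": [[0,0,0],[0,0,-0.2],[0,0,-0.4],[0,0,-0.6],[-0.05,-0.05,-0.8],[-0.08,-0.1,-1],[-0.08,-0.1,-1],[-0.08,-0.1,-1]], "jaw": [3.8,3.8,3.8,3.8,3.8,3.8,3.8,3.8]}}

```text
time: 15.7
tcp_pos: [0.4612, -0.2509, 0.1006]
tool_rot: [[1.0, -0.0, 0.0], [-0.0, -1.0, -0.0], [0.0, 0.0, -1.0]]
force: [1.0, -0.0, -2.6]
grip_width: 0.506
```

```bash
python3 v.py pics/v4.png
```

```text
[ 0.4611913  -0.25086886  0.10062218] [[ 1.e+00 -2.e-04  2.e-04]
 [-2.e-04 -1.e+00 -1.e-04]
 [ 2.e-04  1.e-04 -1.e+00]] [ 0.97465338 -0.00630371 -2.58277689] 47.59222163970304
knobtop [323.93470089 323.92689615] crop [207.86940179 347.85379229]
collartop [323.93213046 300.30533446] crop [207.86426091 300.61066892]
plate [323.9305154 285.4634434] crop [207.8610308  270.92688681]
```

View pics/v4.png

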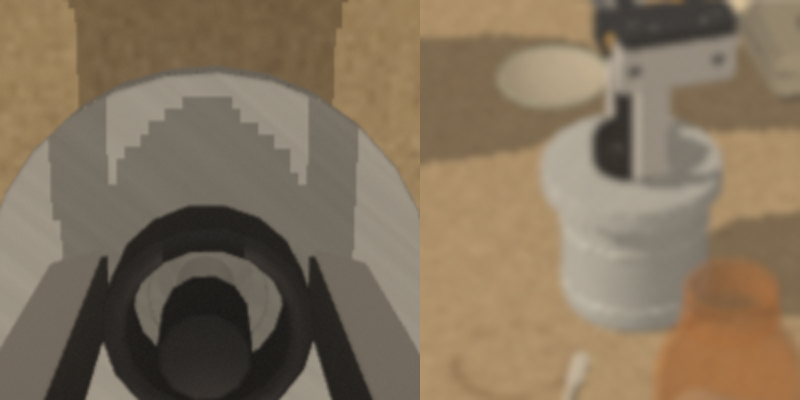

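Emit:
{"api": "servo_tool", "payload": {"dr": [[0,0,0],[0,0,0],[0,0,0],[0,0,0],[0,0,0],[0,0,0],[0,0,0],[0,0,0],[0,0,0],[0,0,0]], "travel": [[0,-0.03,-0.3],[0,-0.06,-0.6],[0,-0.06,-0.9],[0,-0.06,-1.2],[0,-0.06,-1.5],[0,-0.06,-1.8],[0,-0.06,-2.1],[0,-0.06,-2.4],[0,-0.06,-2.5],[0,-0.06,-2.5]], "jaw": [3.8,3.8,3.8,3.8,3.8,3.8,3.8,3.8,3.8,3.8]}}

```text
time: 16.8
tcp_pos: [0.4613, -0.2503, 0.1257]
tool_rot: [[1.0, -0.0, 0.0], [-0.0, -1.0, -0.0], [0.0, 0.0, -1.0]]
force: [1.4, 0.2, -1.7]
grip_width: 0.507
```

```bash
python3 v.py pics/v5.png
```

```text
[ 0.46127248 -0.25032284  0.12570016] [[ 1.e+00 -2.e-04  3.e-04]
 [-2.e-04 -1.e+00 -1.e-04]
 [ 3.e-04  1.e-04 -1.e+00]] [ 1.35744728  0.24579583 -1.71096845] 47.6741472549004
knobtop [323.92371456 300.20805957] crop [207.84742913 300.41611914]
collartop [323.91870427 282.11631683] crop [207.83740855 264.23263366]
plate [323.91546425 270.41687476] crop [207.83092851 240.83374953]
```

View pics/v5.png

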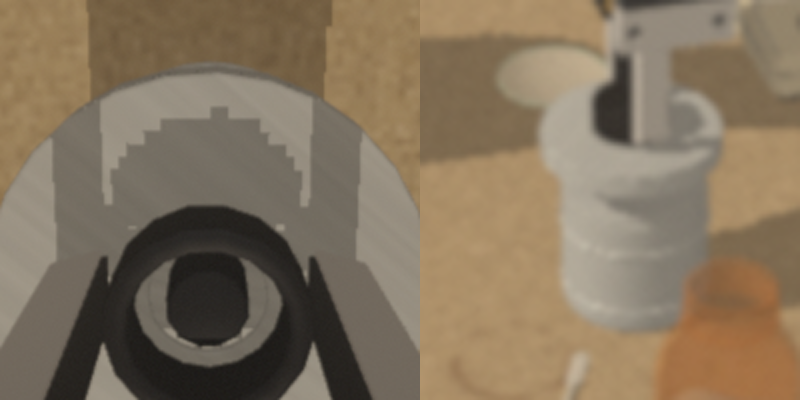

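Emit:
{"api": "servo_tool", "payload": {"dr": [[0,0,0],[0,0,0],[0,0,0],[0,0,0],[0,0,0],[0,0,0],[0,0,0],[0,0,0],[0,0,0],[0,0,0],[0,0,0],[0,0,0],[0,0,0],[0,0,0],[0,0,0],[0,0,0]], "travel": [[0,0,-0.3],[0,0,-0.7],[0,0,-1.1],[0,0,-1.5],[0,0,-2],[0,0,-2.6],[0,0,-3.4],[0,0,-4.4],[0,0,-5.5],[0,0,-6.5],[0,0,-7.5],[0,0,-8.3],[0,0,-8.8],[0,0,-9],[0,0,-9],[0,0,-9]], "jaw": [3.8,3.8,3.8,3.8,3.8,3.8,3.8,3.8,3.8,3.8,3.8,3.8,3.8,3.8,3.8,3.8]}}

```text
time: 18.5
tcp_pos: [0.4609, -0.2502, 0.2152]
tool_rot: [[1.0, -0.0, -0.001], [-0.0, -1.0, 0.0], [-0.001, -0.0, -1.0]]
force: [0.0, -0.1, -0.7]
grip_width: 0.509
```

```bash
python3 - <<'E'
from h import *
s=ctrl.read_state(); print(s['tcp_pos'],s['tool_rot'].round(4),s['force'],s['grip_width']*94,np.abs(s['qd']).max())
b=optics.camera('side');a=optics.camera('wrist'); 
print('knob top pred side',proj('side',[.4605,-.25,.132]),'skirt',proj('side',[.4612,-.2503,s['tcp_pos'][2]-.0186]))
cv2.imwrite('pics/f1.png',np.hstack([cv2.resize(b[195:335,270:410],(400,400),interpolation=cv2.INTER_CUBIC),cv2.resize(a[120:400,180:460],(400,400))])[:,:,::-1])
cv2.imwrite('pics/f2.png',b[:,:,::-1])
E
```

```text
[ 0.46088344 -0.25015456  0.21516445] [[ 1.e+00 -2.e-04 -7.e-04]
 [-2.e-04 -1.e+00  4.e-04]
 [-7.e-04 -4.e-04 -1.e+00]] [ 0.01126051 -0.09024424 -0.67001862] 47.82926817993703 0.28256472805623833
knob top pred side [333.72053519 266.44621971] skirt [334.02374272 243.25771456]
```

View pics/f1.png

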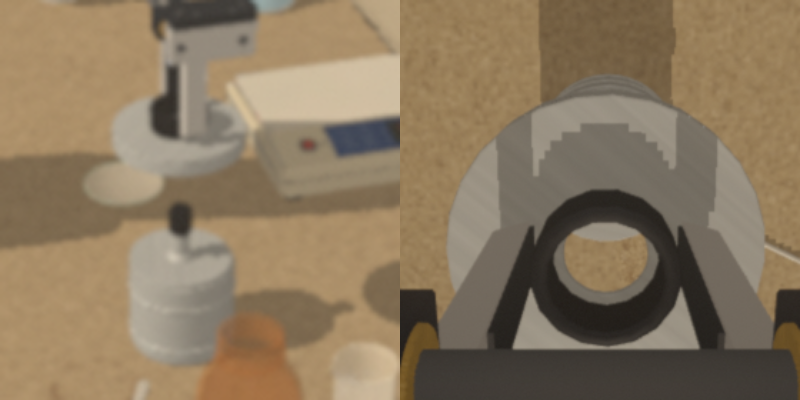

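View pics/f2.png

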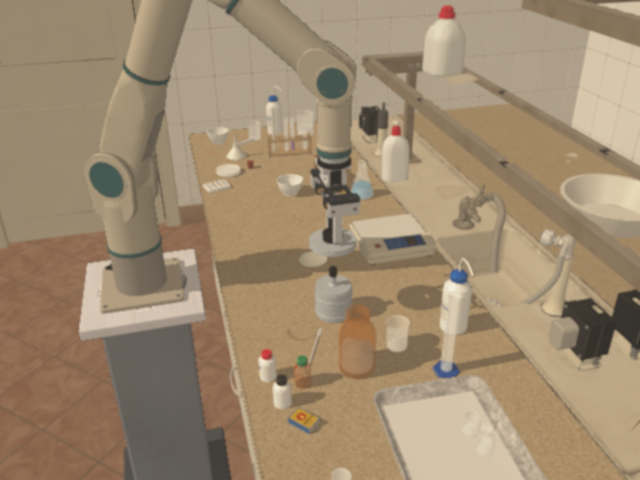

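Emit:
{"api": "servo_tool", "payload": {"dr": [[0,0,0],[0,0,0],[0,0,0],[0,0,0],[0,0,0]], "travel": [[0,0,0],[0,0,0],[0,0,0],[0,0,0],[0,0,0]], "jaw": [3.8,3.8,3.8,3.8,3.8]}}

```text
time: 19.1
tcp_pos: [0.4612, -0.2502, 0.2155]
tool_rot: [[1.0, -0.0, 0.0], [-0.0, -1.0, 0.0], [0.0, -0.0, -1.0]]
force: [0.7, 0.2, -0.6]
grip_width: 0.508
```

```bash
python3 - <<'E'
from h import *
s=ctrl.read_state(); print(s['time'],s['tcp_pos'],s['force'],s['grip_width']*94,np.abs(s['qd']).max())
print(order.hand_in())
E
```

```text
19.1 [ 0.46117252 -0.25024956  0.21551464] [ 0.67537299  0.23382316 -0.56691591] 47.723015760253816 0.0965028046905822
the job is handed in; nothing more can be done
None
```

I picked up the double lid by its knob, with the cover riding along. I lowered it into the jar and let go only once it was home. Then I gripped the cover by its collar, lifted it off straight up, and handed in at 19.1 s while still holding it.

**Lid home:** the fingers stopped at the expected height (tip at 108.7 mm). The height did not change under an 11 N push. After the cover was off, the side camera showed the knob top at about (333,266) against a predicted (334,266), with the lid level in the jar.

**Cover at hand-in:** it was level and still, with the grip at 47.7 mm on the 48 mm collar. Its lower edge was about 6.5 cm above the top of the knob.

**Bystanders:** in the last side view the jar and the watch glass, mortar and beaker stood where they were at the start. I judged this by eye and did not measure it.

**Disagreement:** the wrist force while holding the cover read about 0.6 N, where its weight should give about 1.5 N. I put this down to sensor noise or drift, because the pictures and the grip width both show the cover held.

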